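# Turn a square blank round the jig's post and seat it in the corner

### The job

Push the square grooved walnut blank against the round steel post of the drilling jig so that it swings a quarter turn anticlockwise (seen from above) round the post, until the side that faced the end stop lies flat on the fence. Then slide it along the fence to the end stop and press it home there with about 10 N (never more than 25 N on post, fence or stop), leaving it flush against both fence and stop with nothing touching it. Keep the blank flat on the jig board all the time and leave everything else on the bench where it is.

Things in the scene. Friction and masses are not known exactly. Their poses are not given: they have to be found in the camera images.
- blank_center (a point): Centre (half-way up) of the loose dark walnut blank: 110 x 110 mm square, 40 mm high, 0.2 to 0.4 kg, flat on the jig board, too wide to grip. A groove 14 mm wide, 3 mm deep runs across its top along its y axis, 30 mm to -x of the centre; z up. At the start its yaw is -1.4 to -1.75 rad relative to home, its +x side facing the end stop; when home its axes are parallel to home's.
- groove (a point): Point on the top of the blank in the middle of its groove: 30 mm to -x and 20 mm above blank_center.
- home (a point): Where blank_center must finally be: fixed to the jig, 20 mm above the board's top (32 mm above the bench). Axes of the jig: y along the fence, away from the end stop and towards the post; x square to the fence, into it, away from the robot; z up. The fence's face is 55 mm to +x, the stop's face 55 mm to -y.
- jig: Fixed plywood jig board 260 (x) x 460 (y) x 12 mm high, carrying fence, stop and post; origin at the centre of its underside on the bench, axes parallel to home. home is at x +5, y -85 mm in this frame.
- fence: Fixed aluminium bar on the board, 135 mm long (y), 25 mm wide, 25 mm high. Origin: middle of the lower edge of the face that the blank must lie on; the face looks to -x.
- stop: Fixed aluminium end stop across the end of the fence, 110 mm long (x), 25 mm wide, 25 mm high. Origin: middle of the lower edge of the face that the blank must bear on; the face looks to +y.
- post: Fixed upright steel post, 20 mm in diameter, 30 mm high above the board, just past the open end of the fence; its side nearest the robot is in line with the fence's face. Origin: centre of its foot on the board's top, 65 mm to +x and 95 mm to +y of home. Fence, stop and post are rigid.
- chisel: Short chisel, 143 mm long, wooden handle 20 mm thick, lying on the jig board behind the fence. Bystander; origin under its middle.
- jar: Small glass jar, 44 mm diameter, 60 mm high, on the jig board beyond the end stop. Bystander; origin under its centre.
- glue: White glue bottle, 36 mm diameter, 110 mm high, on the jig board's corner on the robot's side beyond the end stop. Bystander; origin under its centre.
- hammer: Hammer lying on the bench on the left. Bystander.
- screwdriver: Screwdriver lying on the bench on the right. Bystander.
- mug: White mug, 80 mm diameter, 90 mm high, on the bench on the right. Bystander; origin under its centre.
- tape: Tape measure 65 x 65 x 30 mm on the bench on the left. Bystander; origin under its centre.
Not all that is in view belongs to the job. What is meant by the part that bears blank_center is not red or turquoise, and is the larger of those in its own colour.

How it is judged:
By the outcome, as a careful person would: the job done as asked, in the order asked, and still so for the second after the job is handed in, with the robot touching nothing.
It also fails if it takes over 72 s, if anything falls off the work surface, if the arm or the gripper's body presses on something with over 40 N, if the wrist force passes 120 N, or if a joint passes its speed limit or range.

### The arm

A 7-joint arm with a two-finger parallel gripper is mounted at the origin on the work surface. World frame = base frame: x ahead of the robot, y to its left, z up, the work surface at z = 0. Lengths are in m, angles in rad, forces in N, time in s.
With the tool pointing down it reaches from about 0.425 to 1.025 m from the base axis. Payload 9.4 kg.
Tool frame: the origin (TCP) lies midway between the tips of the shut fingers; the grasp point (between the pads) lies 19 mm behind it; y points along the fingers, z is the direction in which the jaws open and shut, and the axes are right-handed (so a half turn about y gives the same grasp; the last joint's range is limited). The gripper opens to 85 mm and grips with 20 to 120 N. Pads are 22 mm wide; open, the fingers measure 114 mm over their backs; the gripper's body (76 mm by 85 mm) begins 54 mm behind the grasp point. The pads swing forward as they close: fully open they stand 13 mm farther back than shut.
Start: joints at [1.026, 0.599, -0.003, 1.599, 0.002, 0.943, -0.08], TCP at [0.327, -0.647, 0.231] pointing down, gripper open.
Joint ranges: [-2.57, 2.57], [-0.35, 1.97], [-1.29, 1.29], [0.11, 2.56], [-1.05, 4.19], [0.11, 1.86], [-2.63, 2.63]. Speed limits (rad/s): [2.22, 2.22, 3.01, 3.01, 3.14, 3.14, 3.14].

### API

Orientations are given as a unit quaternion [x, y, z, w].
In Python, from station import r, viewer gives the robot as it stands.
- The arm moves only by the tool send_rows, never from a script. Its argument "plan" is a list of rows, each an object with "offset": the shift along the world's x, y, z in m, a list of three; "yaw": the turn about the world's z in degrees. In form: [{"offset": [dx, dy, dz], "yaw": yaw}, ...]. A call has exactly 8 rows; each row is the pose to reach, as a shift and turn from the pose measured when the call began; what a row does not reach only later rows make up. A row lasts 1/10 s, in which the tool goes at most 50 mm and 8.59 degrees, less where a joint would pass 70% of its speed; a pose out of reach is approached as far as the arm can. A call with a gripper value outside its range is refused whole. "gripper" is the opening in per cent of the stroke, from 0 (shut) to 100 (fully open), set as the call begins (left out, the last holds). The fingers move at their own pace and stop on an object; "force" is the grip in N (left out, the last holds). Time passes only in rows, so rows that repeat a pose let the fingers close, or fill a call up. It gives the time, the measured TCP pose, the force and the opening at its end, in the units of the state.
- r.state(): the state, without advancing time (a new reading comes with each control period).
- viewer.camera(name): name is "scene" or "top" or "wrist"; returns a dict with "color" (384x512x3 uint8, red, green, blue), "fx", "fy", "cx", "cy" (pixels), "distortion" ([k1, k2, p1, p2, k3] as OpenCV has them; the pictures are not rectified), "eye" and "rotation" of the camera in the world; the wrist camera has in their place "T_tool_cam" (4x4, takes a point from camera to tool coordinates, whose origin is the TCP and whose axes are the tool frame's). Camera axes: x right, y up, looking along -z (the intrinsics and any distortion apply to the point x, -y, -z); pixel columns grow to the right and rows downward; lengths in m; the calibration is good to about 2 mm. A picture is of the moment at which its call begins: read the wrist's pose just before it. There is no depth.
- r.sign_off(): hands the job in, once; it reports no verdict.
The state is a dict: "t": time; "qpos": joint angles; "qvel": joint speeds; "joint_torque": joint torques, N m; "eef_pos": TCP position; "orientation": TCP orientation; "contact_force": force on the tool from outside, world axes, zero at the start; "ft_torque": the same for the moment, N m; "finger_gap": finger opening in m.
Only numpy, scipy, OpenCV 4.12 (cv2) and the standard library are available. Lean on these libraries where they do the work, as an engineer would, in place of code of your own. Each camera call takes 0.05 s, during which the arm holds its last target.

## Working session

There is one attempt and no reset: what is moved stays moved. The work goes in short steps, Python scripts to look and compute and a tool call to move; the robot and the scene stay as the last step left them, time stands still between calls to the robot, and variables do not carry over. Pictures are saved under pics/ and viewed, and the job is handed in when it is done.

Besides the shell and the picture viewer there is one more tool, called after "Request:" as name(argument=value, ...) on one line, values as JSON. send_rows: Moves the arm, as the interface text tells. Its arguments: {"type":"object","properties":{"plan":{"type":"array"},"gripper":{"type":"number"},"force":{"type":"number"}},"required":["plan"]}

```bash
mkdir -p pics; ls; python3 - <<'E'
from station import r, viewer
import cv2,numpy as np,json
print(r.state())
for n in ["scene","top","wrist"]:
    c=viewer.camera(n); cv2.imwrite(f"pics/{n}0.png",c["color"][:,:,::-1])
    print(n,{k:(np.array(v).round(4).tolist()) for k,v in c.items() if k!="color"})
E
```

```text
pics
{'t': 0.0, 'qpos': array([ 1.0263144 ,  0.60010173, -0.00254772,  1.60015319,  0.00180285,
        0.94291115, -0.07976759]), 'qvel': array([-0.00013962,  0.00053233,  0.00048525, -0.00023551,  0.0005689 ,
       -0.00142648,  0.00044151]), 'joint_torque': array([-8.07685101e-04, -7.76434636e+01,  1.56510305e+00, -2.58007085e+01,
        1.24651971e-02,  8.84600915e-03,  1.96341801e-06]), 'eef_pos': array([ 0.32667367, -0.64668512,  0.23042548]), 'orientation': array([-0.16409284,  0.6883719 , -0.6873192 ,  0.16373752]), 'contact_force': array([-0.6158467 , -0.09550983,  0.14335662]), 'ft_torque': array([ 0.01165853, -0.00193496,  0.01070481]), 'finger_gap': 0.08522085991720445}
scene {'fx': 356.9974, 'fy': 356.9974, 'cx': 246.0598, 'cy': 189.3352, 'distortion': [-0.0157, 0.0, 0.0, 0.0, 0.0], 'eye': [1.0572, -0.5941, 0.7411], 'rotation': [0.4112, 0.1527, 0.2892, 0.8509]}
top {'fx': 446.152, 'fy': 446.152, 'cx': 246.4867, 'cy': 193.8765, 'distortion': [-0.064, 0.0, 0.0, 0.0, 0.0], 'eye': [0.2899, 0.0914, 1.4826], 'rotation': [0.0593, -0.0713, -0.6947, 0.7133]}
wrist {'fx': 339.6615, 'fy': 339.6615, 'cx': 253.3402, 'cy': 193.3451, 'distortion': [-0.0666, 0.0, 0.0, 0.0, 0.0], 'T_tool_cam': [[-0.0008, -0.9453, -0.3263, -0.0853], [0.0007, 0.3263, -0.9453, -0.1426], [1.0, -0.001, 0.0004, 0.0004], [0.0, 0.0, 0.0, 1.0]]}
```

View pics/scene0.png

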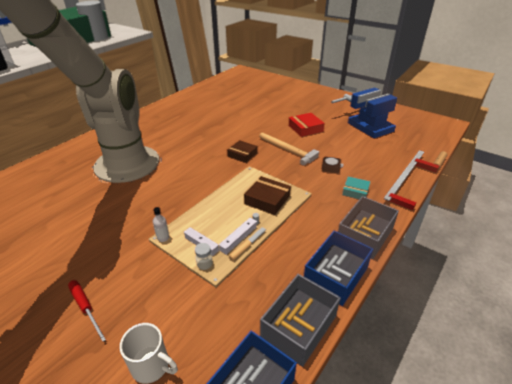

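View pics/top0.png

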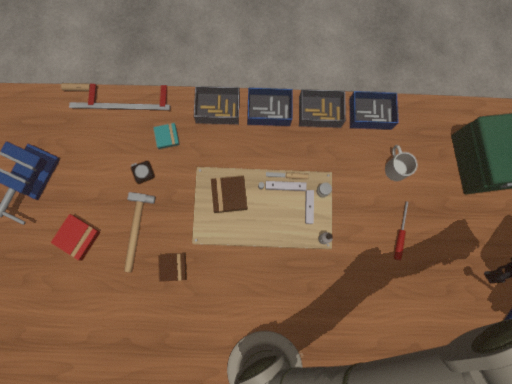

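View pics/wrist0.png

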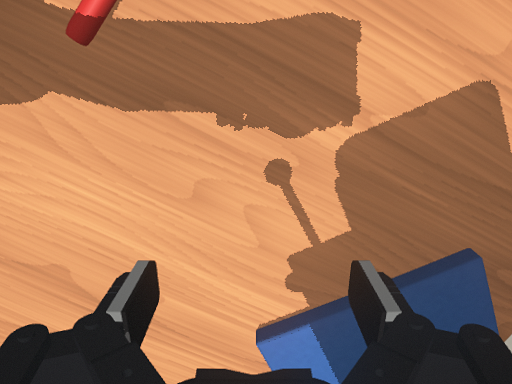

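```bash
cat > h.py <<'E'
from station import r, viewer
import cv2,numpy as np
from scipy.spatial.transform import Rotation as R
def cam(n):
    s=r.state(); c=viewer.camera(n)
    if n=="wrist":
        T=np.eye(4);T[:3,:3]=R.from_quat(s["orientation"]).as_matrix();T[:3,3]=s["eef_pos"]
        W=T@np.array(c["T_tool_cam"]); c["Rm"]=W[:3,:3];c["eye"]=W[:3,3]
    else: c["Rm"]=R.from_quat(c["rotation"]).as_matrix(); c["eye"]=np.array(c["eye"])
    c["K"]=np.array([[c["fx"],0,c["cx"]],[0,c["fy"],c["cy"]],[0,0,1]]);c["D"]=np.array(c["distortion"])
    return c
def p2w(c,uv,z):
    u=cv2.undistortPoints(np.array(uv,float).reshape(-1,1,2),c["K"],c["D"]).reshape(-1,2)
    d=np.c_[u[:,0],-u[:,1],-np.ones(len(u))]@c["Rm"].T
    t=(z-c["eye"][2])/d[:,2]
    return c["eye"]+d*t[:,None]
def w2p(c,P):
    q=(np.array(P,float).reshape(-1,3)-c["eye"])@c["Rm"]; q=q*[1,-1,-1]
    return cv2.projectPoints(q,np.zeros(3),np.zeros(3),c["K"],c["D"])[0].reshape(-1,2)
def save(c,name,box=None,s=1):
    im=c["color"][:,:,::-1]
    if box: x0,y0,x1,y1=box; im=im[y0:y1,x0:x1]
    cv2.imwrite("pics/"+name,cv2.resize(im,None,fx=s,fy=s,interpolation=cv2.INTER_CUBIC))
E
python3 - <<'E'
from h import *
c=cam("top"); save(c,"topcrop.png",(180,155,345,260),4.8)
np.set_printoptions(precision=4,suppress=True)
print(p2w(c,[(195,168),(333,172),(193,245),(332,248)],.012))
print(p2w(c,[(229,195),(262,186)],.04))
print(R.from_quat(r.state()["orientation"]).as_matrix())
E
```

```text
[[ 0.6496  0.2465  0.012 ]
 [ 0.6496 -0.2228  0.012 ]
 [ 0.3898  0.2413  0.012 ]
 [ 0.3916 -0.2169  0.012 ]]
[[0.5548 0.1277 0.04  ]
 [0.5881 0.0198 0.04  ]]
[[-0.8926 -0.0005  0.4509]
 [-0.4509  0.0009 -0.8926]
 [ 0.0001 -1.     -0.001 ]]
```

View pics/topcrop.png

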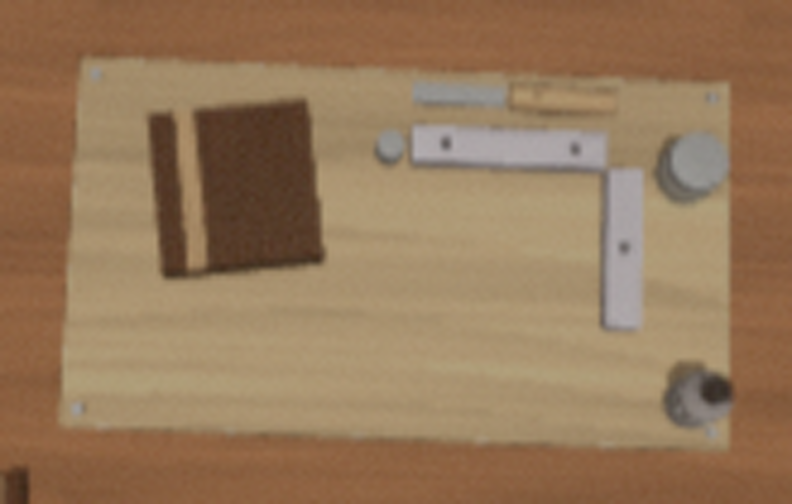

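The candidates are the large walnut block on the jig board at top (229,195), the small walnut block at (172,267), the red one at (75,237) and the turquoise one at (166,135). By the description it is the large walnut one on the board, and the crop shows it with its groove on the left, away from the post. The post is at about (261,185), with the fence and stop to its right. Next I move the wrist camera over it.

Request:
send_rows(plan=[{"offset": [0.02,0.03,0.04],"yaw": -4},{"offset": [0.04,0.06,0.08],"yaw": -8},{"offset": [0.06,0.1,0.1],"yaw": -12},{"offset": [0.08,0.14,0.12],"yaw": -16},{"offset": [0.1,0.18,0.14],"yaw": -20},{"offset": [0.12,0.22,0.16],"yaw": -24},{"offset": [0.14,0.26,0.17],"yaw": -27},{"offset": [0.155,0.3,0.17],"yaw": -27}], gripper=0)

```text
t: 1.0
eef_pos: [0.4835, -0.3449, 0.4026]
orientation: [-0.002, -0.707, 0.707, 0.0]
contact_force: [0.7, 0.4, 0.6]
finger_gap: 0.0002
```

Request:
send_rows(plan=[{"offset": [0.015,0.045,0],"yaw": 0},{"offset": [0.03,0.09,0],"yaw": 0},{"offset": [0.045,0.135,0],"yaw": 0},{"offset": [0.06,0.18,0],"yaw": 0},{"offset": [0.075,0.225,0],"yaw": 0},{"offset": [0.09,0.27,0],"yaw": 0},{"offset": [0.1,0.315,0],"yaw": 0},{"offset": [0.11,0.35,0],"yaw": 0}])

```text
t: 1.8
eef_pos: [0.5935, 0.0083, 0.4026]
orientation: [0.002, 0.707, -0.707, 0.0]
contact_force: [0.4, -0.4, -0.8]
finger_gap: -0.0001
```

```bash
python3 - <<'E'
from h import *
import pickle
c=cam("wrist"); save(c,"w1.png",None,1.5); pickle.dump({k:c[k] for k in("eye","Rm","K","D","color")},open("w1.pkl","wb"))
print(r.state()["orientation"],r.state()["eef_pos"])
E
```

```text
[-4.19641661e-04  7.08463745e-01 -7.05742049e-01  2.66554596e-03] [0.59472957 0.01491747 0.40228169]
```

View pics/w1.png

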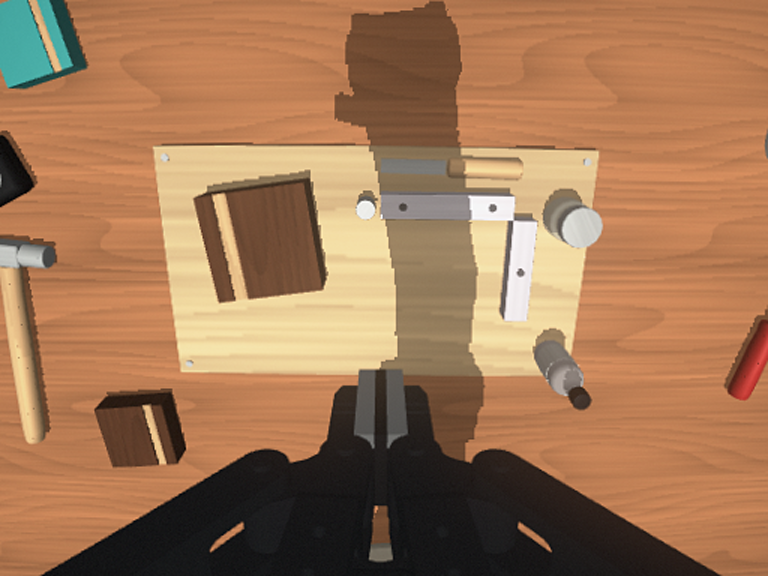

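```bash
python3 - <<'E'
from h import *
import pickle
c=cam("wrist"); pickle.dump({k:c[k] for k in("eye","Rm","K","D","color")},open("w1.pkl","wb"))
save(c,"w2a.png",(95,90,260,210),4.8);save(c,"w2b.png",(230,90,410,260),4)
print(r.state()["eef_pos"])
E
```

```text
[0.59412664 0.01163154 0.40221653]
```

View pics/w2a.png

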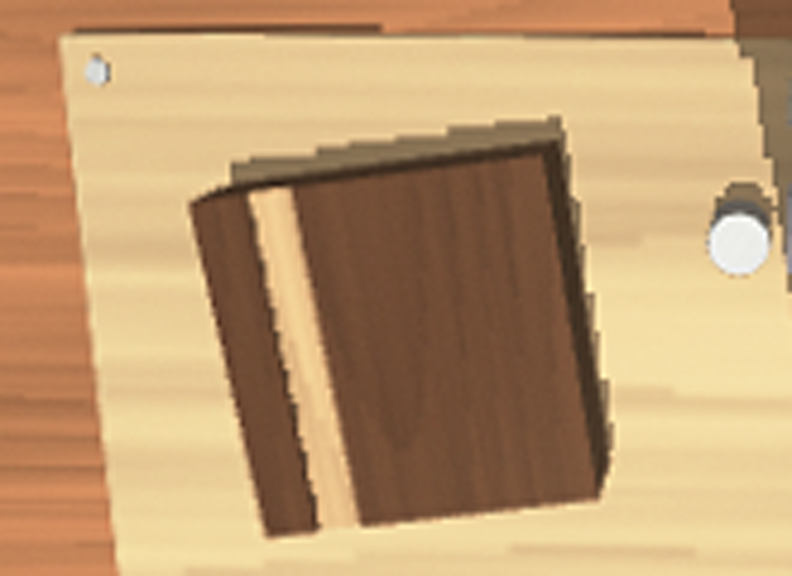

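View pics/w2b.png

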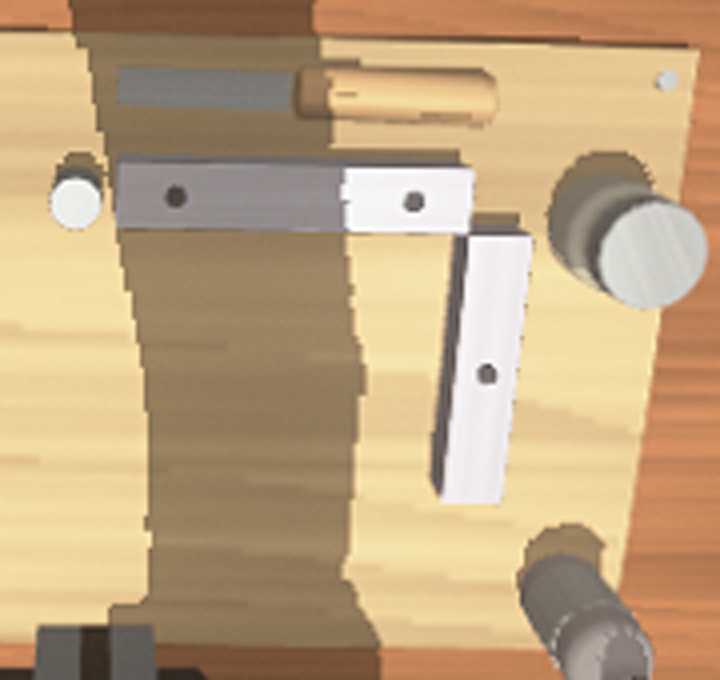

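```bash
python3 - <<'E'
from h import *
import pickle
np.set_printoptions(precision=4,suppress=True)
c=pickle.load(open("w1.pkl","rb"))
A=lambda L:[((x+.5)/4.8-.5+95,(y+.5)/4.8-.5+90) for x,y in L]
B=lambda L:[((x+.5)/4-.5+230,(y+.5)/4-.5+90) for x,y in L]
b=p2w(c,A([(192,203),(545,150),(600,497),(268,537)]),.052);print(b,b.mean(0))
for i in range(4):
    d=b[(i+1)%4]-b[i];print(np.linalg.norm(d),np.degrees(np.arctan2(d[1],d[0])))
print("post",p2w(c,A([(739,243)]),.042))
f=p2w(c,B([(117,229),(470,234)]),.037);print("fence",f,np.linalg.norm(f[1]-f[0]))
s=p2w(c,B([(470,236),(440,500)]),.037);print("stop",s,np.linalg.norm(s[1]-s[0]))
bd=p2w(c,A([(62,37)]),.012);print(bd, p2w(c,B([(697,47)]),.012))
print("glue",p2w(c,B([(560,575)]),.012),p2w(c,B([(615,665)]),.1))
E
```

```text
[[0.6047 0.1904 0.052 ]
 [0.6206 0.0818 0.052 ]
 [0.5109 0.0681 0.052 ]
 [0.4964 0.1767 0.052 ]] [0.5582 0.1293 0.052 ]
0.10974267596503658 -81.6877813710209
0.11051219138844182 -172.8873647167717
0.10954016620268571 97.5929830695581
0.10913320003816422 7.208348244935139
post [[0.591  0.0239 0.042 ]]
fence [[ 0.5801  0.0084  0.037 ]
 [ 0.5794 -0.1258  0.037 ]] 0.13414765512498847
stop [[ 0.5786 -0.1258  0.037 ]
 [ 0.4703 -0.1237  0.037 ]] 0.108354858024813
[[0.6522 0.242  0.012 ]] [[ 0.6487 -0.2148  0.012 ]]
glue [[ 0.425  -0.1865  0.012 ]] [[ 0.4299 -0.1787  0.1   ]]
```

The blank centre is at about (0.558, 0.129) with yaw -82.4°, the post at (0.591, 0.024), the fence face at x≈0.580 and the stop face at y≈-0.125, so home is at about (0.525, -0.070). I'll now go behind the blank on its +y side.

Request:
send_rows(plan=[{"offset": [-0.005,0.025,-0.02],"yaw": -8},{"offset": [-0.01,0.05,-0.05],"yaw": -16},{"offset": [-0.015,0.08,-0.08],"yaw": -24},{"offset": [-0.02,0.11,-0.12],"yaw": -32},{"offset": [-0.03,0.14,-0.16],"yaw": -40},{"offset": [-0.035,0.17,-0.2],"yaw": -48},{"offset": [-0.04,0.19,-0.24],"yaw": -56},{"offset": [-0.047,0.205,-0.27],"yaw": -64}], gripper=45)

```text
t: 2.7
eef_pos: [0.5498, 0.2134, 0.1376]
orientation: [0.358, 0.612, -0.61, -0.354]
contact_force: [1.7, 1.9, -2.9]
finger_gap: 0.0384
```

Request:
send_rows(plan=[{"offset": [0,0,0],"yaw": -8},{"offset": [0,0,-0.01],"yaw": -16},{"offset": [0,0,-0.03],"yaw": -18},{"offset": [0,0,-0.06],"yaw": -18},{"offset": [0,0,-0.09],"yaw": -18},{"offset": [0,0,-0.105],"yaw": -18},{"offset": [0,0,-0.108],"yaw": -18},{"offset": [0,0,-0.108],"yaw": -18}])

```text
t: 3.5
eef_pos: [0.5501, 0.2129, 0.0299]
orientation: [0.449, 0.549, -0.547, -0.445]
contact_force: [-0.3, 0.2, -0.0]
finger_gap: 0.0384
```

```bash
python3 - <<'E'
from h import *
np.set_printoptions(precision=4,suppress=True)
s=r.state();print(s["eef_pos"],s["qpos"],s["contact_force"],s["finger_gap"]);print(R.from_quat(s["orientation"]).as_matrix())
c=cam("wrist"); save(c,"w3.png",None,1.3)
E
```

```text
[0.5501 0.2129 0.0299] [-0.8376  0.8127  0.5815  2.0782 -0.9179  0.5204 -2.5072] [-0.2697  0.2445 -0.0034] 0.03841529781778473
[[-0.1999  0.0061 -0.9798]
 [ 0.9798 -0.0019 -0.1999]
 [-0.0031 -1.     -0.0056]]
```

View pics/w3.png

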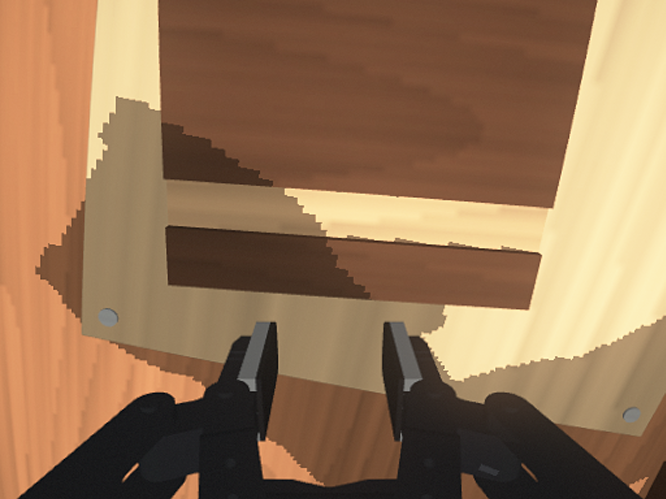

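Request:
send_rows(plan=[{"offset": [0,-0.004,-0.003],"yaw": 0},{"offset": [0,-0.008,-0.006],"yaw": 0},{"offset": [0,-0.013,-0.006],"yaw": 0},{"offset": [0,-0.018,-0.006],"yaw": 0},{"offset": [0,-0.024,-0.006],"yaw": 0},{"offset": [0,-0.03,-0.006],"yaw": 0},{"offset": [0,-0.036,-0.006],"yaw": 0},{"offset": [0,-0.042,-0.006],"yaw": 0}])

```text
t: 4.35
eef_pos: [0.5506, 0.1707, 0.0246]
orientation: [0.449, 0.549, -0.546, -0.445]
contact_force: [0.3, 1.4, 1.9]
finger_gap: 0.0386
```

```bash
python3 - <<'E'
from h import *
np.set_printoptions(precision=4,suppress=True)
s=r.state();print(s["eef_pos"],s["contact_force"])
c=cam("wrist"); save(c,"w4.png",None,1.3)
c=cam("top"); save(c,"t4.png",(180,155,345,260),4.8)
E
```

```text
[0.5506 0.1707 0.0246] [0.2789 1.3793 1.8604]
```

View pics/w4.png

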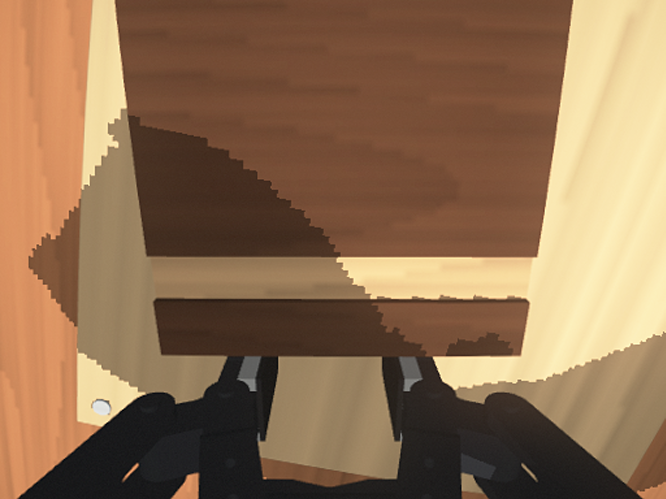

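View pics/t4.png

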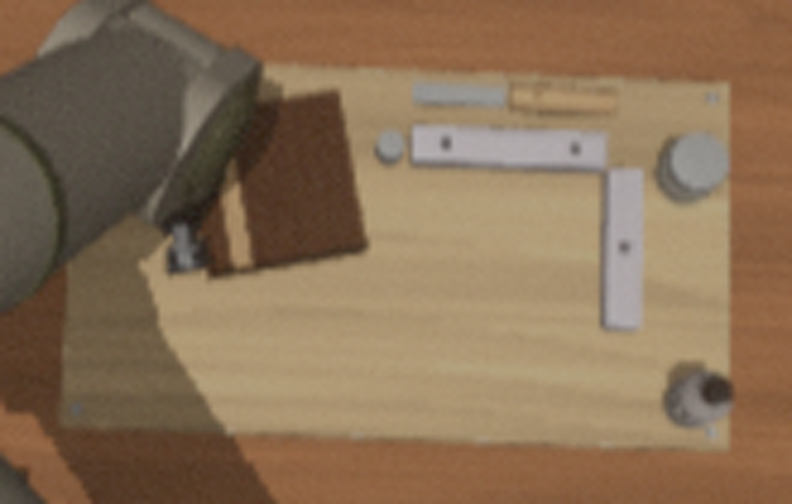

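Request:
send_rows(plan=[{"offset": [0,-0.003,0],"yaw": 0},{"offset": [0,-0.006,0],"yaw": 0},{"offset": [0,-0.009,0],"yaw": 0},{"offset": [0,-0.011,0],"yaw": 0},{"offset": [0,-0.013,0],"yaw": 0},{"offset": [0,-0.015,0],"yaw": 0},{"offset": [0,-0.016,0],"yaw": 0},{"offset": [0,-0.017,0],"yaw": 0}])

```text
t: 5.25
eef_pos: [0.5506, 0.1526, 0.0246]
orientation: [0.45, 0.548, -0.546, -0.445]
contact_force: [0.4, 1.3, -0.7]
finger_gap: 0.0387
```

```bash
python3 - <<'E'
from h import *
np.set_printoptions(precision=4,suppress=True)
s=r.state();print(s["eef_pos"],s["contact_force"],s["qpos"])
c=cam("top"); save(c,"t5.png",(205,165,275,220),10)
E
```

```text
[0.5506 0.1526 0.0246] [ 0.4028  1.2881 -0.7069] [-0.7169  0.7975  0.5344  2.122  -0.933   0.4651 -2.3905]
```

View pics/t5.png

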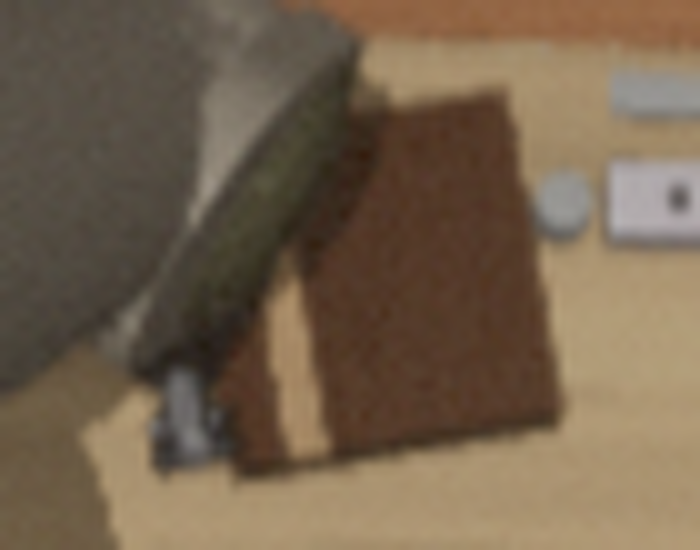

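Request:
send_rows(plan=[{"offset": [0,0.008,0],"yaw": 0},{"offset": [0,0.015,0],"yaw": 0},{"offset": [-0.012,0.015,0],"yaw": 0},{"offset": [-0.025,0.015,0],"yaw": 0},{"offset": [-0.038,0.015,0],"yaw": 0},{"offset": [-0.038,0.015,0],"yaw": 0},{"offset": [-0.038,0.012,0],"yaw": 0},{"offset": [-0.038,0.01,0],"yaw": 0}], gripper=0)

```text
t: 6.1
eef_pos: [0.5133, 0.162, 0.0249]
orientation: [0.451, 0.549, -0.546, -0.445]
contact_force: [-0.6, -0.3, -0.3]
finger_gap: -0.0001
```

```bash
python3 - <<'E'
from h import *
np.set_printoptions(precision=4,suppress=True)
s=r.state();print(s["eef_pos"],s["contact_force"],s["qpos"])
c=cam("top"); save(c,"t6.png",(205,165,275,220),10)
c=cam("wrist"); save(c,"w6.png",None,1.3)
print(w2p(c,[(.591,.024,.042)]))
E
```

```text
[0.5133 0.162  0.0249] [-0.5911 -0.3203 -0.2574] [-0.7304  0.7657  0.4813  2.1962 -0.9657  0.3941 -2.3869]
[[ 101.7643 -133.2459]]
```

View pics/t6.png

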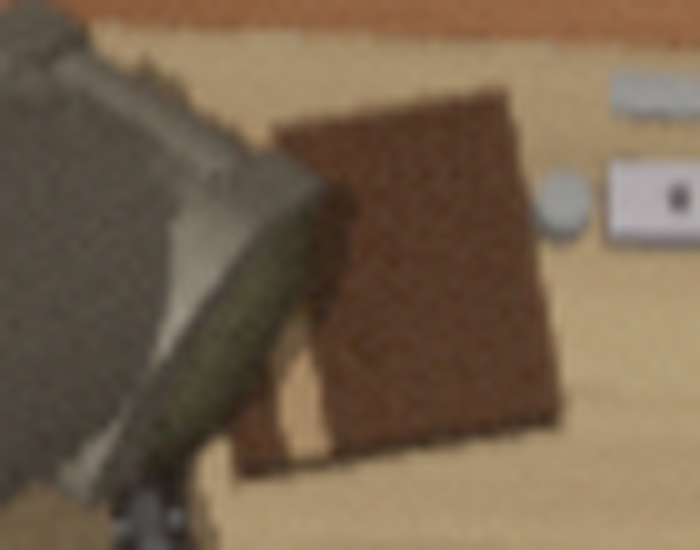

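View pics/w6.png

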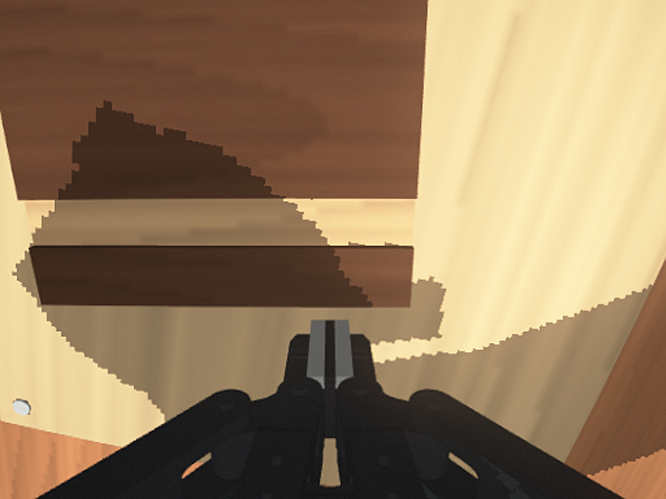

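Request:
send_rows(plan=[{"offset": [0,-0.005,0],"yaw": 0},{"offset": [0,-0.0105,0],"yaw": 0},{"offset": [-0.0055,-0.014,0],"yaw": 2.5},{"offset": [-0.011,-0.018,0],"yaw": 5},{"offset": [-0.016,-0.022,0],"yaw": 7.5},{"offset": [-0.021,-0.026,0],"yaw": 10},{"offset": [-0.0255,-0.0305,0],"yaw": 12.5},{"offset": [-0.03,-0.035,0],"yaw": 15}])

```text
t: 7.0
eef_pos: [0.4833, 0.1262, 0.0248]
orientation: [0.375, 0.603, -0.6, -0.369]
contact_force: [0.3, 0.6, -0.0]
finger_gap: 0.0003
```

```bash
cat > look.py <<'E'
import sys
from h import *
np.set_printoptions(precision=4,suppress=True)
n=sys.argv[1]
s=r.state();print(s["t"],s["eef_pos"],s["contact_force"],s["qpos"][6])
m=R.from_quat(s["orientation"]).as_matrix();print("tool -x dir deg",np.degrees(np.arctan2(-m[1,0],-m[0,0])))
c=cam("top"); save(c,f"t{n}.png",(200,160,300,235),7)
c=cam("wrist"); save(c,f"w{n}.png",None,1.3)
E
python3 look.py 7
```

```text
7.0 [0.4833 0.1262 0.0248] [ 0.2592  0.6335 -0.0454] -2.1222310948623564
tool -x dir deg -63.52175049649824
```

View pics/t7.png

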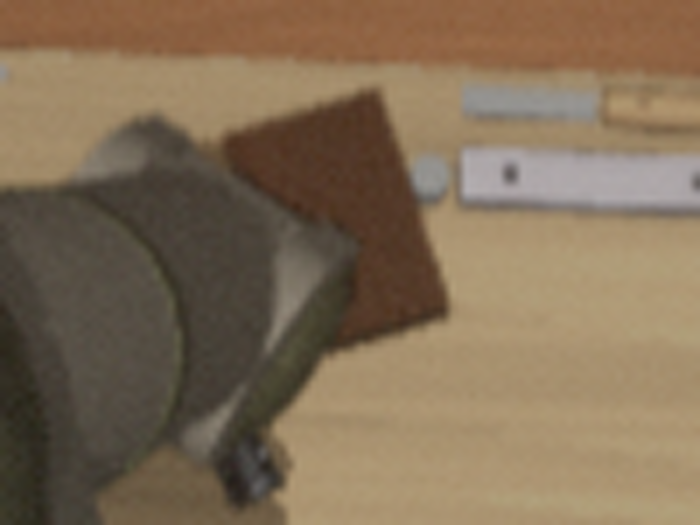

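View pics/w7.png

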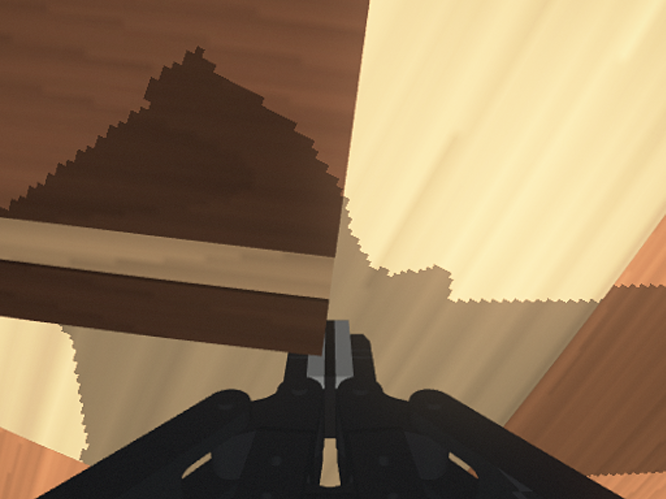

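Request:
send_rows(plan=[{"offset": [-0.002,0.007,0],"yaw": -3},{"offset": [0.006,0.01,0],"yaw": -6},{"offset": [0.015,0.011,0],"yaw": -6.5},{"offset": [0.017,0.004,0],"yaw": -6.5},{"offset": [0.0125,0,0],"yaw": -4},{"offset": [0.008,-0.004,0],"yaw": -1.5},{"offset": [0.004,-0.0085,0],"yaw": 1},{"offset": [0,-0.013,0],"yaw": 3.5}])

```text
t: 7.9
eef_pos: [0.4827, 0.1117, 0.0249]
orientation: [0.356, 0.614, -0.611, -0.351]
contact_force: [-0.0, 0.8, 0.4]
finger_gap: 0.0001
```

```bash
python3 look.py 8
```

```text
7.9 [0.4827 0.1117 0.0249] [-0.012   0.8425  0.3757] -2.0644507174410087
tool -x dir deg -60.02468829508728
```

View pics/t8.png

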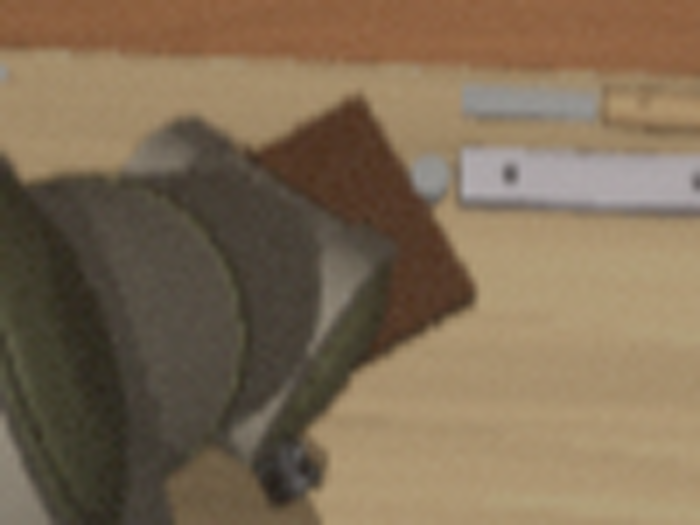

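View pics/w8.png

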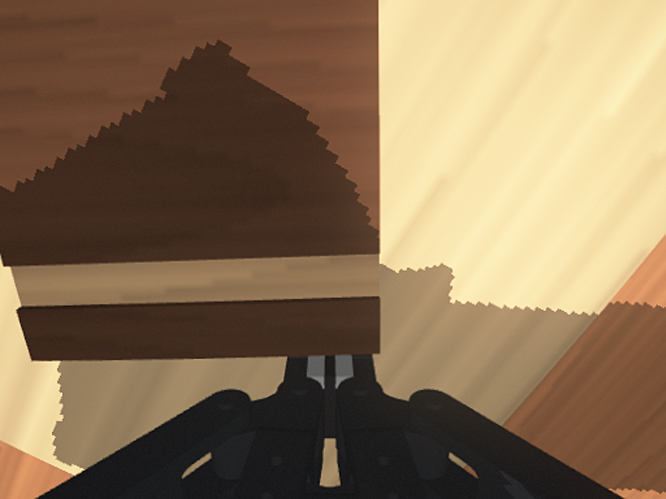

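Request:
send_rows(plan=[{"offset": [-0.003,0.005,0],"yaw": 0},{"offset": [0.012,0.013,0],"yaw": 1},{"offset": [0.018,0.013,0],"yaw": 1.3},{"offset": [0.019,0.011,0],"yaw": 1.3},{"offset": [0.0145,0.007,0],"yaw": 4},{"offset": [0.0097,0.0024,0],"yaw": 6.5},{"offset": [0.0055,-0.0023,0],"yaw": 9},{"offset": [0.0015,-0.0071,0],"yaw": 11.5}])

```text
t: 8.8
eef_pos: [0.483, 0.1037, 0.0249]
orientation: [0.293, 0.646, -0.643, -0.289]
contact_force: [0.5, 0.3, 0.4]
finger_gap: -0.0003
```

```bash
python3 look.py 9
```

```text
8.8 [0.483  0.1037 0.0249] [0.4599 0.3063 0.4114] -1.9351017033902165
tool -x dir deg -48.596408696257505
```

View pics/t9.png

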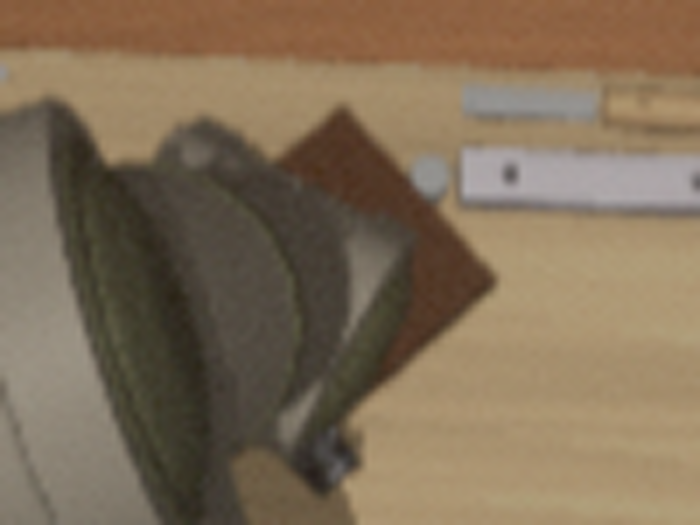

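View pics/w9.png

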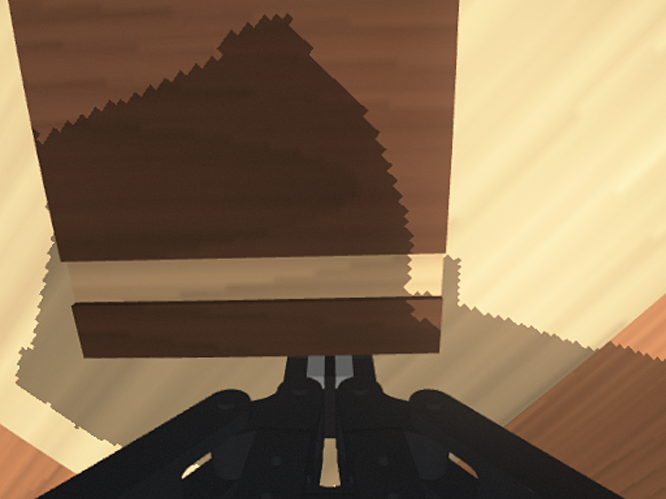

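Request:
send_rows(plan=[{"offset": [-0.003,-0.004,0],"yaw": 2.5},{"offset": [-0.0058,-0.0082,0],"yaw": 4.5},{"offset": [-0.0085,-0.0125,0],"yaw": 6.5},{"offset": [-0.011,-0.0168,0],"yaw": 8.5},{"offset": [-0.0133,-0.0213,0],"yaw": 10.5},{"offset": [-0.0155,-0.0258,0],"yaw": 12.5},{"offset": [-0.0175,-0.0304,0],"yaw": 14.5},{"offset": [-0.0193,-0.0351,0],"yaw": 16.5}])

```text
t: 9.7
eef_pos: [0.463, 0.0675, 0.025]
orientation: [0.197, 0.681, -0.678, -0.194]
contact_force: [-0.2, 0.4, -0.5]
finger_gap: -0.0001
```

```bash
python3 look.py 10
```

```text
9.7 [0.463  0.0675 0.025 ] [-0.2339  0.3944 -0.5282] -1.708762247308319
tool -x dir deg -32.075617820294305
```

View pics/t10.png

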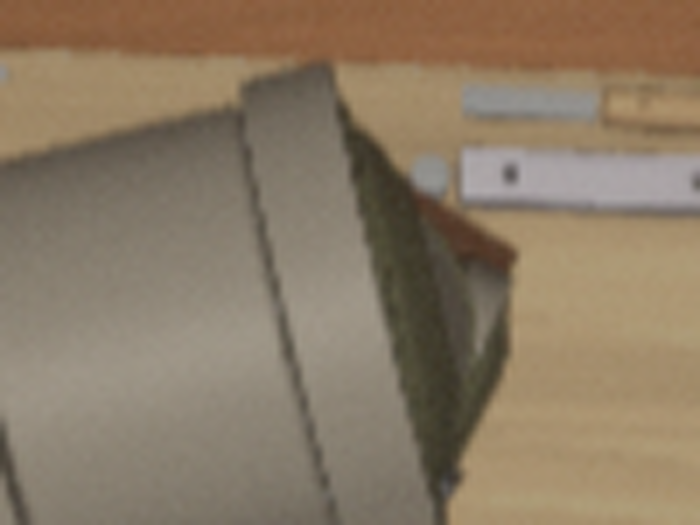

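View pics/w10.png

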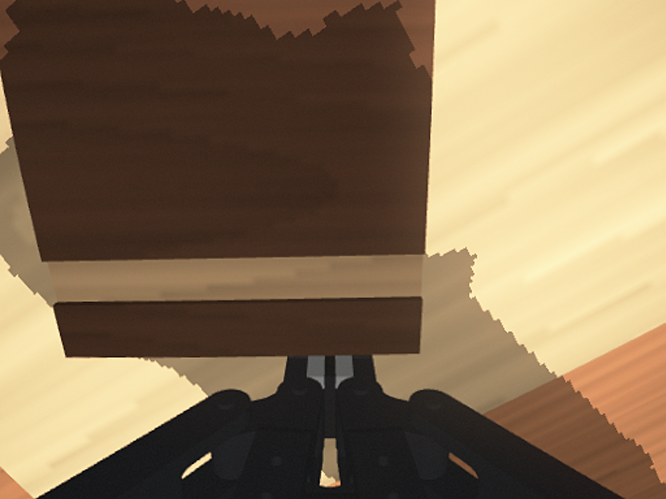

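Request:
send_rows(plan=[{"offset": [-0.0014,-0.0046,0],"yaw": 2.5},{"offset": [-0.0027,-0.0092,0],"yaw": 4.5},{"offset": [-0.0039,-0.0138,0],"yaw": 6.5},{"offset": [-0.0049,-0.0185,0],"yaw": 8.5},{"offset": [-0.0056,-0.0233,0],"yaw": 10.5},{"offset": [-0.0062,-0.0281,0],"yaw": 12.5},{"offset": [-0.0067,-0.033,0],"yaw": 14.5},{"offset": [-0.007,-0.038,0],"yaw": 16.5}])

```text
t: 10.6
eef_pos: [0.4558, 0.0285, 0.0251]
orientation: [0.097, 0.702, -0.699, -0.094]
contact_force: [-0.8, 0.9, 0.9]
finger_gap: 0.0001
```

```bash
python3 look.py 11
```

```text
10.6 [0.4558 0.0285 0.0251] [-0.8429  0.9339  0.9395] -1.477127338529411
tool -x dir deg -15.551910941740385
```

View pics/w11.png

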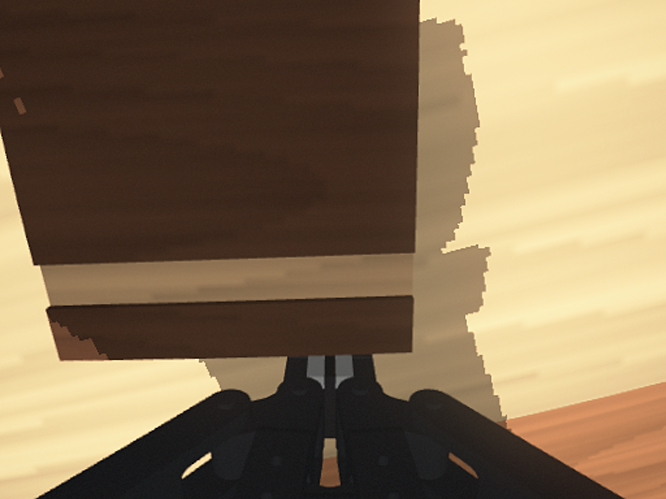

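Request:
send_rows(plan=[{"offset": [0,-0.0047,0],"yaw": 2},{"offset": [0,-0.0094,0],"yaw": 4},{"offset": [0.0003,-0.014,0],"yaw": 6},{"offset": [0.0007,-0.0188,0],"yaw": 8.5},{"offset": [0.0012,-0.022,0],"yaw": 10.5},{"offset": [0.0016,-0.025,0],"yaw": 12.5},{"offset": [0.0021,-0.028,0],"yaw": 14},{"offset": [0.0024,-0.0305,0],"yaw": 15}])

```text
t: 11.5
eef_pos: [0.4583, -0.0028, 0.0251]
orientation: [0.005, 0.709, -0.706, -0.002]
contact_force: [-1.4, 1.9, 0.4]
finger_gap: -0.0
```

```bash
python3 look.py 12
```

```text
11.5 [ 0.4583 -0.0028  0.0251] [-1.4221  1.9403  0.3549] -1.2952158991599865
tool -x dir deg -0.5937307805392169
```

View pics/w12.png

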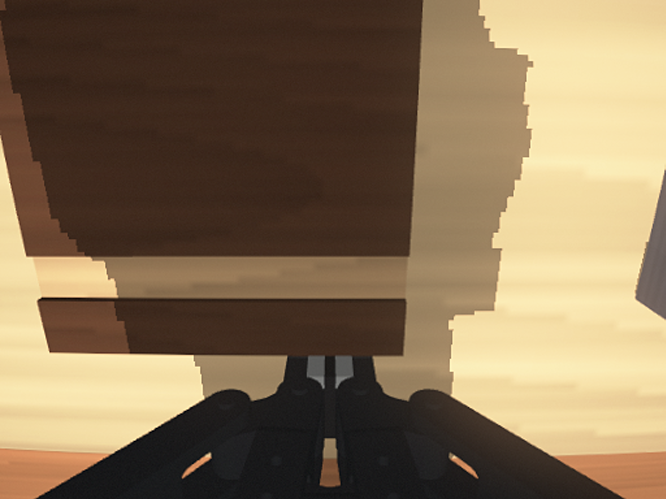

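View pics/t12.png

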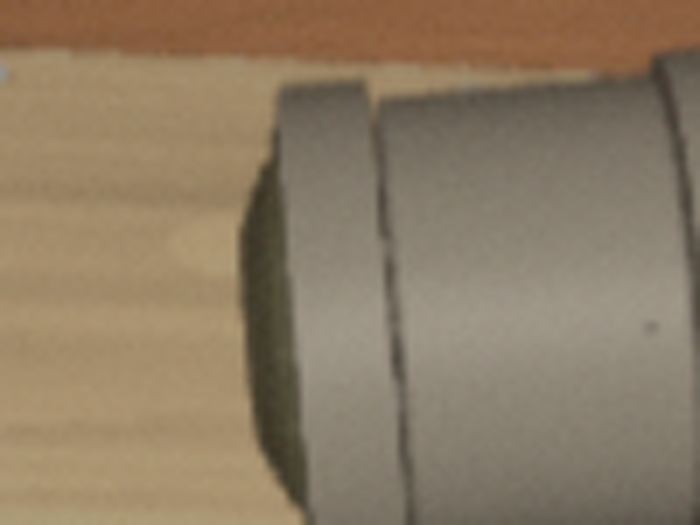

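Request:
send_rows(plan=[{"offset": [0.0003,0,0],"yaw": 0},{"offset": [0.0005,0,0],"yaw": 0},{"offset": [0.0008,0,0],"yaw": 0},{"offset": [0.001,0,0],"yaw": 0},{"offset": [0.0012,0,0],"yaw": 0},{"offset": [0.0014,0,0],"yaw": 0},{"offset": [0.0015,0,0],"yaw": 0},{"offset": [0.0015,0,0],"yaw": 0}])

```text
t: 12.4
eef_pos: [0.4582, -0.003, 0.025]
orientation: [0.005, 0.709, -0.706, -0.004]
contact_force: [-6.3, -0.5, 4.8]
finger_gap: 0.0002
```

```bash
python3 look.py 13; python3 - <<'E'
from h import *
c=cam("wrist"); save(c,"w13b.png",(0,240,350,290),2.2)
c=cam("scene"); save(c,"s13.png",(140,160,330,290),4)
E
```

```text
12.4 [ 0.4582 -0.003   0.025 ] [-6.328  -0.5256  4.8375] -1.2959966543407488
tool -x dir deg -0.6890767250757945
```

View pics/w13b.png

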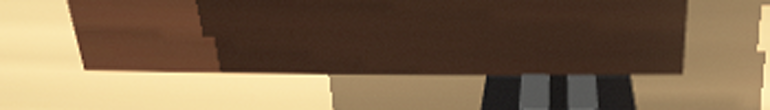

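View pics/s13.png

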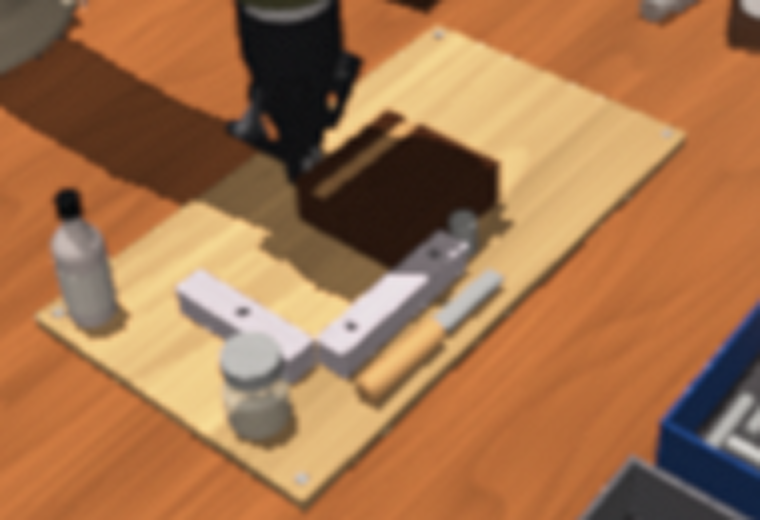

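Request:
send_rows(plan=[{"offset": [-0.006,0,0],"yaw": 0},{"offset": [-0.015,0,0.01],"yaw": 0},{"offset": [-0.017,0.005,0.035],"yaw": 0},{"offset": [-0.015,0.015,0.06],"yaw": 0},{"offset": [0,0.045,0.065],"yaw": 0},{"offset": [0.025,0.08,0.065],"yaw": 0},{"offset": [0.05,0.11,0.065],"yaw": 0},{"offset": [0.07,0.13,0.065],"yaw": 0}])

```text
t: 13.4
eef_pos: [0.5296, 0.1301, 0.0911]
orientation: [0.004, 0.709, -0.705, -0.002]
contact_force: [-0.7, -0.4, -0.3]
finger_gap: -0.0002
```

```bash
python3 look.py 14
```

```text
13.4 [0.5296 0.1301 0.0911] [-0.6575 -0.3862 -0.3329] -1.5074402915762686
tool -x dir deg -0.5443044744627275
```

View pics/w14.png

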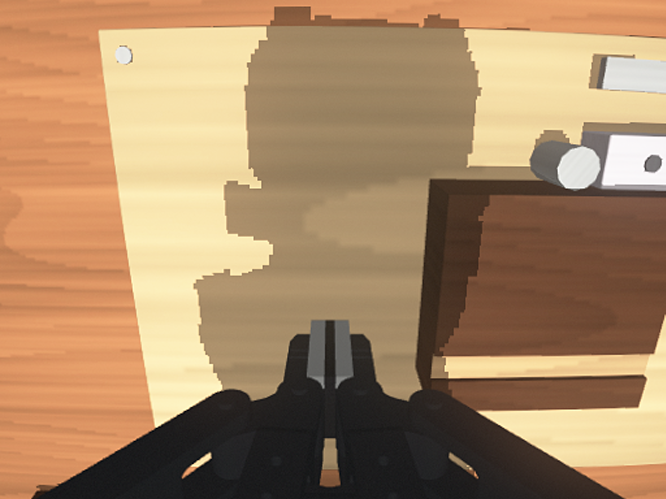

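View pics/t14.png

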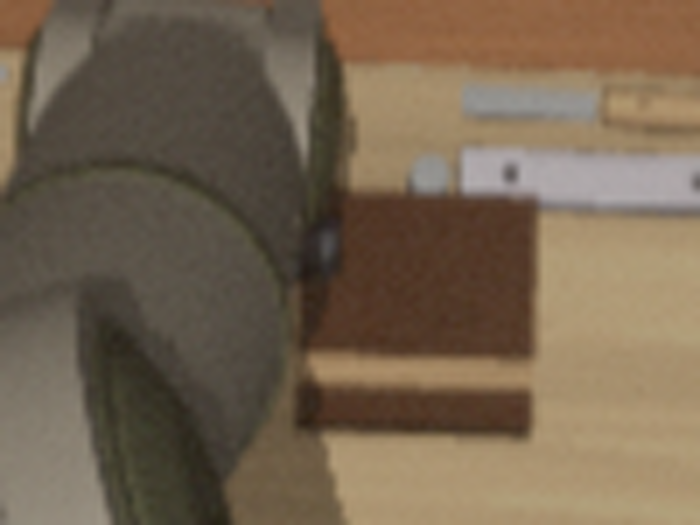

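```bash
python3 - <<'E'
from h import *
np.set_printoptions(precision=4,suppress=True)
c=cam("wrist")
print(p2w(c,np.array([(448,194),(432,410),(640,405),(645,197)])/1.3,.052))
print(p2w(c,np.array([(573,167)])/1.3,.042))
print(r.state()["eef_pos"])
E
```

```text
[[ 0.579   0.0816  0.052 ]
 [ 0.4696  0.0804  0.052 ]
 [ 0.4694 -0.0286  0.052 ]
 [ 0.578  -0.0048  0.052 ]]
[[0.5891 0.0242 0.042 ]]
[0.529  0.1288 0.0905]
```

Request:
send_rows(plan=[{"offset": [0,0,-0.02],"yaw": 0},{"offset": [0,0,-0.045],"yaw": 0},{"offset": [0,0,-0.06],"yaw": 0},{"offset": [0,-0.003,-0.066],"yaw": 0},{"offset": [0,-0.01,-0.066],"yaw": 0},{"offset": [0,-0.017,-0.066],"yaw": 0},{"offset": [0,-0.024,-0.066],"yaw": 0},{"offset": [0,-0.028,-0.066],"yaw": 0}])

```text
t: 14.35
eef_pos: [0.5294, 0.0996, 0.0253]
orientation: [0.005, 0.709, -0.705, -0.002]
contact_force: [-0.6, -0.1, -1.2]
finger_gap: 0.0001
```

Request:
send_rows(plan=[{"offset": [0,-0.004,0],"yaw": 0},{"offset": [0,-0.008,0],"yaw": 0},{"offset": [0,-0.013,0],"yaw": 0},{"offset": [0,-0.018,0],"yaw": 0},{"offset": [0,-0.023,0],"yaw": 0},{"offset": [0,-0.028,0],"yaw": 0},{"offset": [0,-0.032,0],"yaw": 0},{"offset": [0,-0.035,0],"yaw": 0}])

```text
t: 15.15
eef_pos: [0.5293, 0.0641, 0.0253]
orientation: [0.005, 0.709, -0.705, -0.002]
contact_force: [0.5, 2.1, 2.2]
finger_gap: 0.0002
```

```bash
python3 look.py 15
```

```text
15.15 [0.5293 0.0641 0.0253] [0.5052 2.1196 2.1644] -1.375097577207001
tool -x dir deg -0.6159491260322749
```

View pics/w15.png

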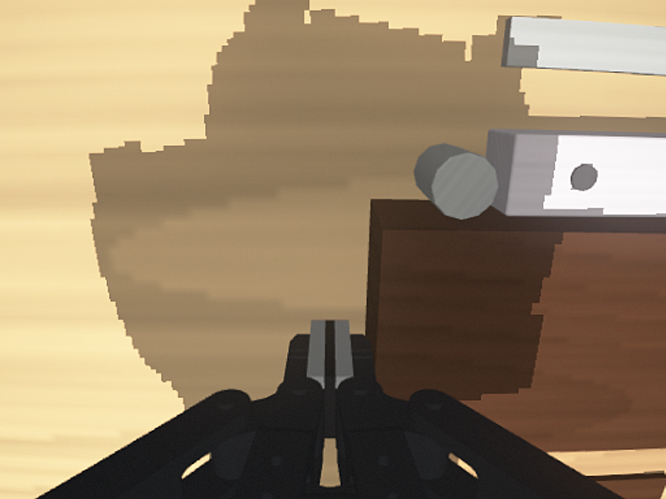

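View pics/t15.png

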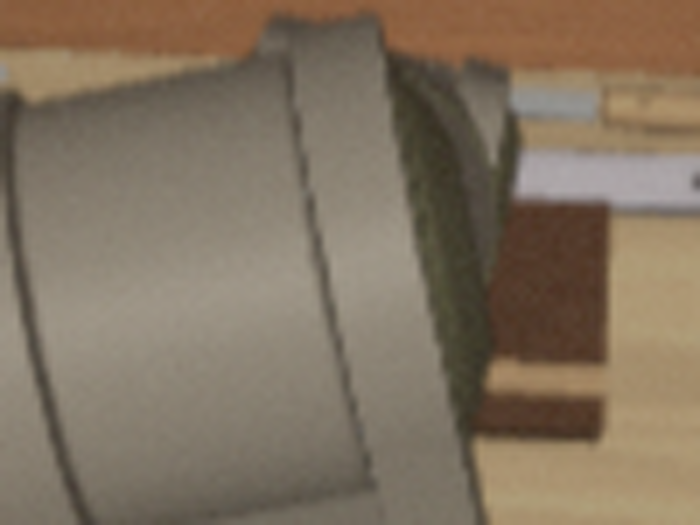

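Request:
send_rows(plan=[{"offset": [0,-0.004,0],"yaw": 0},{"offset": [0,-0.009,0],"yaw": 0},{"offset": [0,-0.015,0],"yaw": 0},{"offset": [0,-0.021,0],"yaw": 0},{"offset": [0,-0.027,0],"yaw": 0},{"offset": [0,-0.033,0],"yaw": 0},{"offset": [0,-0.038,0],"yaw": 0},{"offset": [0,-0.041,0],"yaw": 0}])

```text
t: 16.05
eef_pos: [0.529, 0.0222, 0.0252]
orientation: [0.005, 0.709, -0.706, -0.003]
contact_force: [-1.6, 1.7, 0.2]
finger_gap: 0.0003
```

Request:
send_rows(plan=[{"offset": [0,-0.003,0],"yaw": 0},{"offset": [0,-0.006,0],"yaw": 0},{"offset": [0,-0.009,0],"yaw": 0},{"offset": [0,-0.012,0],"yaw": 0},{"offset": [0,-0.014,0],"yaw": 0},{"offset": [0,-0.016,0],"yaw": 0},{"offset": [0,-0.017,0],"yaw": 0},{"offset": [0,-0.0175,0],"yaw": 0}])

```text
t: 16.85
eef_pos: [0.5291, 0.0045, 0.0252]
orientation: [0.005, 0.709, -0.706, -0.003]
contact_force: [-1.9, 2.8, -0.6]
finger_gap: 0.0004
```

```bash
python3 look.py 16
```

```text
16.85 [0.5291 0.0045 0.0252] [-1.9238  2.7902 -0.6304] -1.2988843324586838
tool -x dir deg -0.6830210716484925
```

View pics/w16.png

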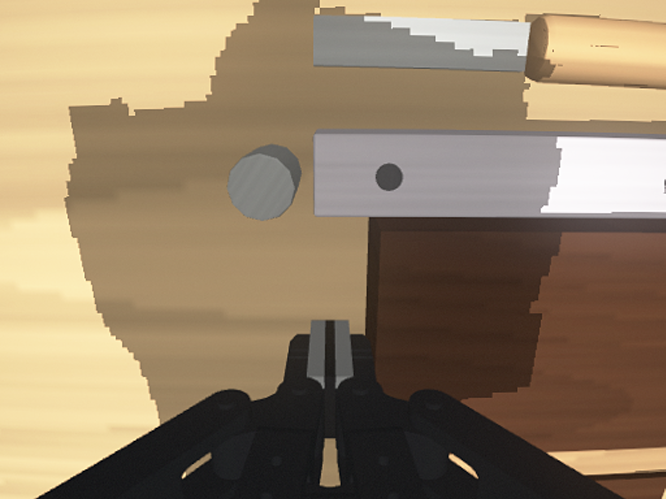

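View pics/t16.png

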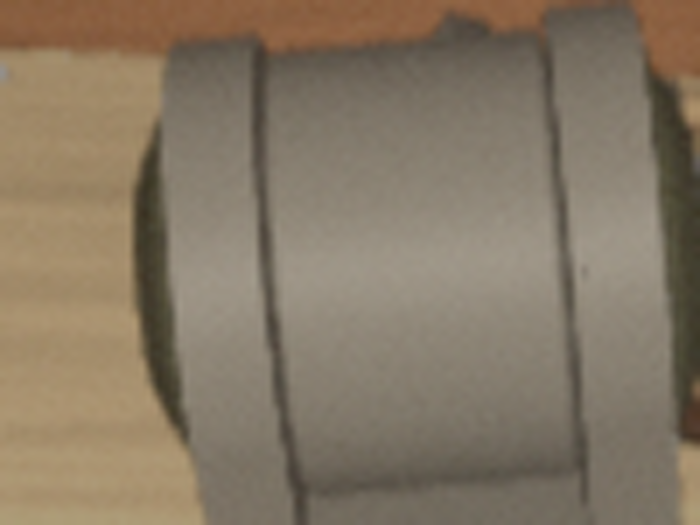

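Request:
send_rows(plan=[{"offset": [0,-0.0005,0],"yaw": 0},{"offset": [0,-0.001,0],"yaw": 0},{"offset": [0,-0.0015,0],"yaw": 0},{"offset": [0,-0.002,0],"yaw": 0},{"offset": [0,-0.0025,0],"yaw": 0},{"offset": [0,-0.003,0],"yaw": 0},{"offset": [0,-0.0033,0],"yaw": 0},{"offset": [0,-0.0035,0],"yaw": 0}])

```text
t: 17.75
eef_pos: [0.5292, 0.0009, 0.0252]
orientation: [0.006, 0.709, -0.706, -0.003]
contact_force: [-0.8, 1.9, -0.3]
finger_gap: -0.0005
```

Request:
send_rows(plan=[{"offset": [0,-0.0004,0],"yaw": 0},{"offset": [0,-0.0008,0],"yaw": 0},{"offset": [0,-0.0012,0],"yaw": 0},{"offset": [0,-0.0016,0],"yaw": 0},{"offset": [0,-0.0018,0],"yaw": 0},{"offset": [0,-0.002,0],"yaw": 0},{"offset": [0,-0.002,0],"yaw": 0},{"offset": [0,-0.002,0],"yaw": 0}])

```text
t: 18.55
eef_pos: [0.5292, -0.0012, 0.0252]
orientation: [0.006, 0.709, -0.706, -0.003]
contact_force: [-0.9, 1.4, -0.1]
finger_gap: -0.0002
```

Request:
send_rows(plan=[{"offset": [0,-0.0004,0],"yaw": 0},{"offset": [0,-0.0008,0],"yaw": 0},{"offset": [0,-0.0012,0],"yaw": 0},{"offset": [0,-0.0016,0],"yaw": 0},{"offset": [0,-0.0018,0],"yaw": 0},{"offset": [0,-0.002,0],"yaw": 0},{"offset": [0,-0.002,0],"yaw": 0},{"offset": [0,-0.002,0],"yaw": 0}])

```text
t: 19.35
eef_pos: [0.5292, -0.0017, 0.0252]
orientation: [0.005, 0.709, -0.705, -0.003]
contact_force: [-0.8, 7.5, 1.1]
finger_gap: -0.0001
```

Request:
send_rows(plan=[{"offset": [0,-0.0016,0],"yaw": 0},{"offset": [0,-0.0018,0],"yaw": 0},{"offset": [0,-0.002,0],"yaw": 0},{"offset": [0,-0.0022,0],"yaw": 0},{"offset": [0,-0.0024,0],"yaw": 0},{"offset": [0,-0.0024,0],"yaw": 0},{"offset": [0,-0.0024,0],"yaw": 0},{"offset": [0,-0.0024,0],"yaw": 0}])

```text
t: 20.15
eef_pos: [0.5291, -0.0017, 0.0252]
orientation: [0.004, 0.71, -0.704, -0.002]
contact_force: [-1.5, 10.2, 1.3]
finger_gap: 0.0
```

```bash
python3 look.py 17; python3 - <<'E'
from h import *
c=cam("scene"); save(c,"s17.png",(140,160,330,290),4)
E
```

```text
20.15 [ 0.5291 -0.0017  0.0252] [-1.4903 10.2386  1.3331] -1.2862254346990032
tool -x dir deg -0.46003573555079486
```

View pics/s17.png

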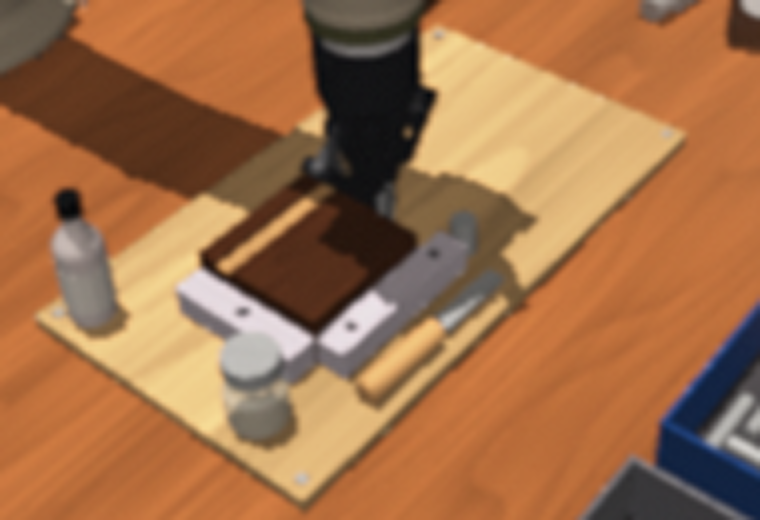

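View pics/w17.png

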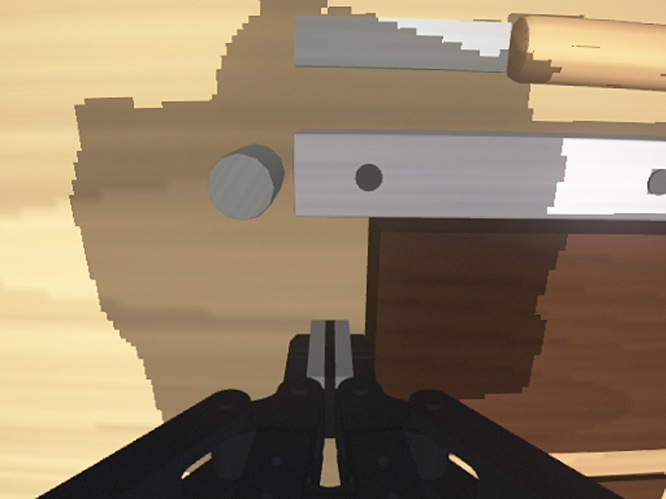

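Request:
send_rows(plan=[{"offset": [0,0.003,0],"yaw": 0},{"offset": [0,0.01,0],"yaw": 0},{"offset": [0,0.018,0.01],"yaw": 0},{"offset": [0,0.02,0.04],"yaw": 0},{"offset": [0,0.02,0.08],"yaw": 0},{"offset": [0,0,0.12],"yaw": 0},{"offset": [0,-0.04,0.15],"yaw": 0},{"offset": [0,-0.065,0.16],"yaw": 0}])

```text
t: 21.1
eef_pos: [0.5302, -0.0689, 0.1893]
orientation: [0.006, 0.71, -0.705, -0.0]
contact_force: [0.9, -0.4, -0.5]
finger_gap: -0.0002
```

Request:
send_rows(plan=[{"offset": [0,0,0],"yaw": 0},{"offset": [0,0,0],"yaw": 0},{"offset": [0,0,0],"yaw": 0},{"offset": [0,0,0],"yaw": 0},{"offset": [0,0,0],"yaw": 0},{"offset": [0,0,0],"yaw": 0},{"offset": [0,0,0],"yaw": 0},{"offset": [0,0,0],"yaw": 0}])

```text
t: 21.9
eef_pos: [0.5302, -0.0688, 0.1891]
orientation: [0.006, 0.71, -0.705, -0.0]
contact_force: [-0.3, -0.0, -0.9]
finger_gap: 0.0001
```

```bash
python3 - <<'E'
from h import *
print(r.state()["t"],r.state()["eef_pos"],r.state()["contact_force"])
c=cam("wrist"); save(c,"w18.png",None,1.5)
E
```

```text
21.9 [ 0.53019109 -0.06878276  0.18913288] [-0.34594522 -0.04017679 -0.94996428]
```

View pics/w18.png

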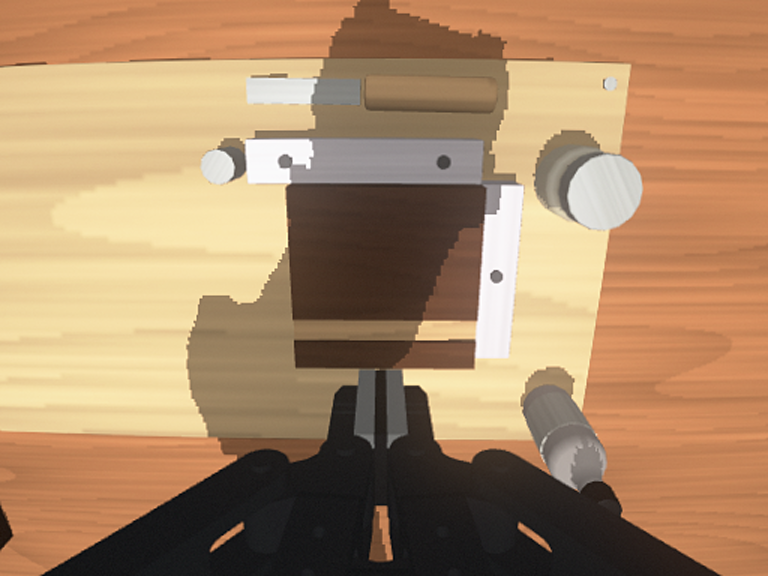

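Request:
send_rows(plan=[{"offset": [-0.03,0,0],"yaw": 0},{"offset": [-0.065,0,-0.01],"yaw": 0},{"offset": [-0.09,0,-0.03],"yaw": 0},{"offset": [-0.092,0,-0.07],"yaw": 0},{"offset": [-0.092,0,-0.11],"yaw": 0},{"offset": [-0.092,0,-0.145],"yaw": 0},{"offset": [-0.09,0,-0.164],"yaw": 0},{"offset": [-0.085,0,-0.164],"yaw": 0}])

```text
t: 22.75
eef_pos: [0.4442, -0.0691, 0.0233]
orientation: [0.005, 0.71, -0.705, -0.002]
contact_force: [0.0, 0.0, 0.5]
finger_gap: 0.0004
```

Request:
send_rows(plan=[{"offset": [0.002,0,0],"yaw": 0},{"offset": [0.004,0,0],"yaw": 0},{"offset": [0.006,0,0],"yaw": 0},{"offset": [0.008,0,0],"yaw": 0},{"offset": [0.01,0,0],"yaw": 0},{"offset": [0.011,0,0],"yaw": 0},{"offset": [0.012,0,0],"yaw": 0},{"offset": [0.0125,0,0],"yaw": 0}])

```text
t: 23.55
eef_pos: [0.4569, -0.0691, 0.0234]
orientation: [0.005, 0.71, -0.705, -0.002]
contact_force: [0.7, 0.2, -0.1]
finger_gap: 0.0
```

Request:
send_rows(plan=[{"offset": [0.0005,0,0],"yaw": 0},{"offset": [0.001,0,0],"yaw": 0},{"offset": [0.0015,0,0],"yaw": 0},{"offset": [0.002,0,0],"yaw": 0},{"offset": [0.0025,0,0],"yaw": 0},{"offset": [0.003,0,0],"yaw": 0},{"offset": [0.003,0,0],"yaw": 0},{"offset": [0.003,0,0],"yaw": 0}])

```text
t: 24.35
eef_pos: [0.4575, -0.069, 0.0233]
orientation: [0.004, 0.71, -0.704, -0.003]
contact_force: [-7.5, -0.7, 6.2]
finger_gap: -0.0001
```

Request:
send_rows(plan=[{"offset": [-0.004,0,0],"yaw": 0},{"offset": [-0.015,0,0],"yaw": 0},{"offset": [-0.018,0.005,0.035],"yaw": 0},{"offset": [-0.015,0.02,0.07],"yaw": 0},{"offset": [0.01,0.045,0.08],"yaw": 0},{"offset": [0.04,0.07,0.08],"yaw": 0},{"offset": [0.065,0.088,0.075],"yaw": 0},{"offset": [0.07,0.09,0.065],"yaw": 0}])

```text
t: 25.15
eef_pos: [0.5314, 0.0245, 0.0885]
orientation: [0.004, 0.71, -0.704, 0.0]
contact_force: [-0.0, -0.6, -0.4]
finger_gap: 0.0001
```

Request:
send_rows(plan=[{"offset": [0,0,-0.025],"yaw": 0},{"offset": [0,0,-0.05],"yaw": 0},{"offset": [0,0,-0.063],"yaw": 0},{"offset": [0,-0.005,-0.065],"yaw": 0},{"offset": [0,-0.01,-0.065],"yaw": 0},{"offset": [0,-0.015,-0.065],"yaw": 0},{"offset": [0,-0.018,-0.065],"yaw": 0},{"offset": [0,-0.02,-0.065],"yaw": 0}])

```text
t: 25.95
eef_pos: [0.5318, 0.0039, 0.0242]
orientation: [0.005, 0.71, -0.704, 0.001]
contact_force: [-0.0, -0.1, 0.2]
finger_gap: 0.0002
```

Request:
send_rows(plan=[{"offset": [0,-0.002,0],"yaw": 0},{"offset": [0,-0.0035,0],"yaw": 0},{"offset": [0,-0.0045,0],"yaw": 0},{"offset": [0,-0.0055,0],"yaw": 0},{"offset": [0,-0.0063,0],"yaw": 0},{"offset": [0,-0.007,0],"yaw": 0},{"offset": [0,-0.0077,0],"yaw": 0},{"offset": [0,-0.008,0],"yaw": 0}])

```text
t: 26.75
eef_pos: [0.5318, -0.0017, 0.0242]
orientation: [0.003, 0.711, -0.703, 0.001]
contact_force: [0.3, 10.4, 2.4]
finger_gap: -0.0001
```

Request:
send_rows(plan=[{"offset": [0,-0.0022,0],"yaw": 0},{"offset": [0,-0.0023,0],"yaw": 0},{"offset": [0,-0.0024,0],"yaw": 0},{"offset": [0,-0.0024,0],"yaw": 0},{"offset": [0,-0.0024,0],"yaw": 0},{"offset": [0,-0.0024,0],"yaw": 0},{"offset": [0,-0.0024,0],"yaw": 0},{"offset": [0,-0.0024,0],"yaw": 0}])

```text
t: 27.55
eef_pos: [0.5317, -0.0015, 0.0243]
orientation: [0.002, 0.712, -0.702, 0.002]
contact_force: [-0.3, 9.4, 2.9]
finger_gap: 0.0
```

Seated at about 10 N again. I'll retreat slowly, lift clear and check.

Request:
send_rows(plan=[{"offset": [0,0.002,0],"yaw": 0},{"offset": [0,0.007,0],"yaw": 0},{"offset": [0,0.015,0],"yaw": 0},{"offset": [0,0.022,0.02],"yaw": 0},{"offset": [0,0.025,0.06],"yaw": 0},{"offset": [0,0.01,0.1],"yaw": 0},{"offset": [0,-0.03,0.14],"yaw": 0},{"offset": [0,-0.06,0.16],"yaw": 0}])

```text
t: 28.35
eef_pos: [0.5321, -0.0617, 0.1865]
orientation: [0.002, 0.712, -0.702, 0.003]
contact_force: [1.5, 0.6, 0.4]
finger_gap: 0.0
```

Request:
send_rows(plan=[{"offset": [0,0,0],"yaw": 0},{"offset": [0,0,0],"yaw": 0},{"offset": [0,0,0],"yaw": 0},{"offset": [0,0,0],"yaw": 0},{"offset": [0,0,0],"yaw": 0},{"offset": [0,0,0],"yaw": 0},{"offset": [0,0,0],"yaw": 0},{"offset": [0,0,0],"yaw": 0}])

```text
t: 29.15
eef_pos: [0.5321, -0.0616, 0.1863]
orientation: [0.002, 0.712, -0.702, 0.003]
contact_force: [-0.4, -0.4, 0.3]
finger_gap: 0.0
```

```bash
python3 - <<'E'
from h import *
print(r.state()["t"],r.state()["eef_pos"],r.state()["contact_force"])
c=cam("wrist"); save(c,"w19.png",(170,100,370,250),4)
c=cam("scene"); save(c,"s19.png",None,1.5)
E
```

```text
29.15 [ 0.53205188 -0.06160825  0.18631834] [-0.42189477 -0.38713329  0.31962027]
```

View pics/w19.png

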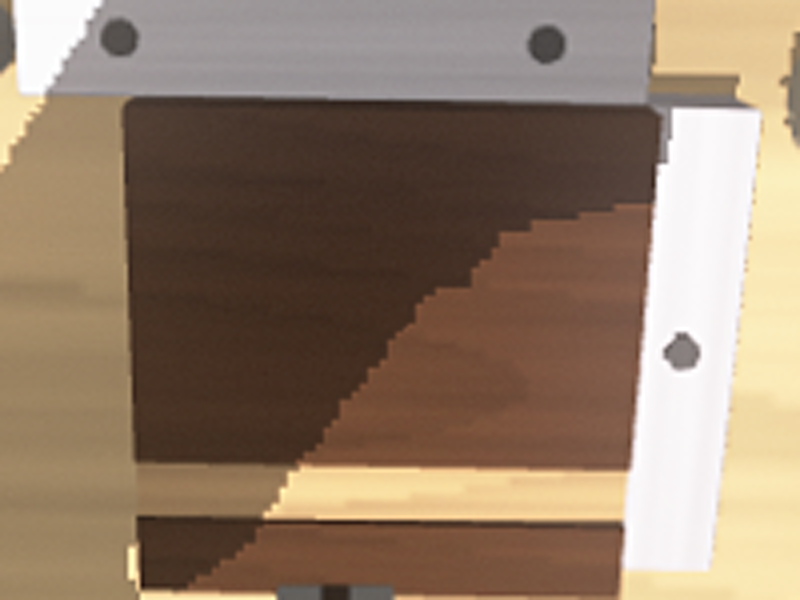

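View pics/s19.png

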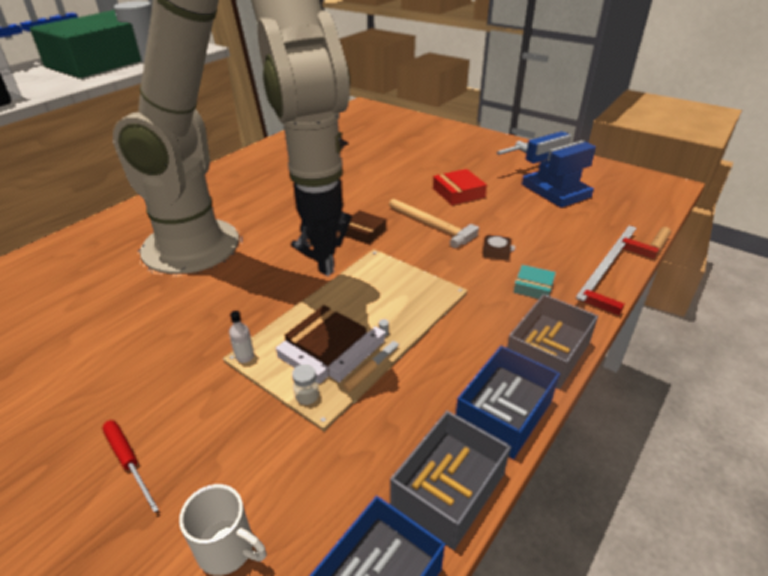

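The blank sits flush along the fence (crop row ~100) and the stop (crop column ~650). Nothing is touching it and the bystanders are where they were, so I hand in.

```bash
python3 -c "
from station import r
print(r.sign_off())"
```

```text
the job is handed in; nothing more can be done
None
```

I pushed the large walnut blank against the post and swung it about 82° anticlockwise around it in small arcs, until its +x side lay flat on the fence. That was the full turn needed, since it started at a yaw of about -82°. I then slid it along the fence to the stop.

- **Pressing:** I pressed it to the stop at about 10 N, to the fence at about 7.5 N, then to the stop again at 9.4–10.4 N. These are the readings after each move; no higher force was seen.
- **Last checks:** In the final pictures, from a raised arm, the blank is flush against both fence and stop to within about 1 mm of camera resolution. The robot reads about zero force and touches nothing, and the bystanders look unmoved. I handed in at about 29 s.
- **Not as planned:**
  - The blank slid about 15–20 mm along the post while turning, so it reached the fence overlapping it by only about 34 mm before the slide.
  - At one point the pusher slipped to the blank's corner, and I set it again nearer the middle.

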